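Hold the centrifuge lid open at the index arm

TASK

Someone left the small red-capped bottle on the lid of the bench centrifuge: first take it off and stand it upright in the middle of the round yellow spill tray, without dropping or tipping it, with the lid still shut. Then swing the lid up until the blue pointer on its edge lines up with the orange index arm, and finish while still holding it there at rest, because the lid falls shut by its own weight when let go. Do not shift the index arm or any of the other things on the bench.

Things in the scene. Friction and masses are not known exactly. Their poses are not given: they have to be found in the camera images.
- centrifuge: White bench centrifuge, fixed: 200 mm deep (x), 220 mm wide (y), flat lid top 136 mm above its origin when shut. Origin: centre of its underside; its -x side is the front, towards the robot. Lid and index arm turn on one level hinge axis parallel to its y, at its x = +90, z = 123.5 mm. A clear ticked protractor arc, 175 mm radius, stands at its left (+y) side, y = 133 to 136 mm.
- lid_hinge (a point): Point on the hinge axis, mid-width of the lid; does not move with the lid. Axes as the centrifuge's.
- lid (a joint): Angle of the lid in rad: 0 shut, grows as its front edge rises (rotation about the centrifuge's +y axis), stop at 1.45. White flap 185 x 216 x 25 mm, about 0.4 kg (varies), hinged at the back; nearly free hinge without a stay: it always falls shut when let go. Handle and pointer turn with it about the hinge axis.
- lid_handle (a point): Middle of the lid's blue handle: a round bar 12 mm thick, 124 mm long, parallel to the centrifuge's y, on two arms at its ends, with a 44 mm gap between bar and the lid's front edge and open space below. Lid shut: 240 mm in front of the hinge axis and 22.5 mm above it (10 mm above the lid's top).
- lid_mark (a point): Mark on the blue pointer, a strip along the lid's left (+y) edge; moves with the lid, 160 mm from the hinge axis. When pointer and index arm line up it coincides with index_tip.
- index_arm (a joint): Angle of the orange index arm in rad on the same scale as the lid: the lid lines up with it when its angle is the same. Set differently each time, 0.45 to 0.95; stiff, stays where it is.
- index_tip (a point): Mark at the head of the orange index arm (a 155 x 9 mm bar, 6 mm thick, with a 22 x 16 mm head) at the centrifuge's left side, 160 mm from the hinge axis.
- bottle_center (a point): Centre (half-way up) of the small white bottle with red cap: 46 mm diameter body, 95 mm high in all, cap and shoulder narrower in the top third, about 0.15 kg (varies). It starts standing on the shut lid. Its z axis is the bottle's axis.
- bottle: The same bottle; origin at the centre of its underside, 47.5 mm below bottle_center.
- tray: Flat round yellow spill tray fixed to the bench, 140 mm diameter, 6 mm thick, no rim; origin at the centre of its underside.
- tray_top (a point): Centre of the tray's top face, 6 mm above the bench.
- tip_box: Bystander: maroon and yellow pipette tip box, 85 x 120 x 57 mm, origin under its centre.
- tube_rack: Bystander: white rack of tubes with blue caps, 90 x 190 mm, 117 mm high, origin under its centre.
- stick_beaker: Bystander: glass beaker with sticks, 76 mm diameter, 170 mm high with the sticks, origin under its centre.
- orange_bottle: Bystander: clear bottle with orange cap, 70 mm diameter, 130 mm high, origin under its centre.
- amber_bottle: Bystander: amber bottle with black cap, 64 mm diameter, 120 mm high, origin under its centre.
- jar: Bystander: white jar with blue cap, 72 mm diameter, 90 mm high, origin under its centre.
- pipette: Bystander: pipette lying on the bench, 230 mm long (its x), 26 mm thick, origin under its middle.
There are look-alikes about, which are no part of the job. There is more than one size of the tray; the job needs the middle-sized.

How it is judged:
By the outcome, as a careful person would: the job done as asked, in the order asked, and still so for the second after the job is handed in, while the arm keeps its last pose, push and grip.
It also fails if it takes over 56 s, if anything falls off the work surface, if the arm or the gripper's body presses on something with over 40 N, if the wrist force passes 120 N, or if a joint passes its speed limit or range.

ROBOT

A 6-joint arm with a two-finger parallel gripper is mounted at the origin on the work surface. World frame = base frame: x ahead of the robot, y to its left, z up, the work surface at z = 0. Lengths are in m, angles in degrees, forces in N, time in s.
With the tool pointing down it reaches from about 0.35 to 0.875 m from the base axis. Payload 4.2 kg.
Tool frame: the origin (TCP) lies midway between the tips of the shut fingers; the grasp point (between the pads) lies 19 mm behind it; y points along the fingers, z is the direction in which the jaws open and shut, and the axes are right-handed (so a half turn about y gives the same grasp; the last joint's range is limited). The gripper opens to 87 mm and grips with 3 to 60 N. Pads are 19 mm wide; open, the fingers measure 117 mm over their backs; the gripper's body (75 mm by 190 mm) begins 51 mm behind the grasp point.
Start: joints at [-53.136, 22.042, 0.453, 0, -68.411, -14.817], TCP at [0.235, -0.579, 0.223] pointing down, gripper open.
Joint ranges: [-179.83, 179.83], [-69.29, 118.12], [-61.27, 80.66], [-181.25, 117.63], [-171.15, -9.14], [-177.46, 177.46]. Speed limits (degrees/s): [159.86, 159.86, 180, 180, 180, 180].

INTERFACE

Orientations are given as [roll, pitch, yaw] about the fixed x, y, z axes, in that order (R = Rz(yaw) Ry(pitch) Rx(roll)).
In Python, from workcell import env gives the robot as it stands. The module is installed in compiled form; this text tells all that it offers. Calls block until the motion is done:
- env.goto(position, orientation): joint-space move of the TCP to a pose.
- env.move_straight(position, rotation=None, rate=0.15, force_limit=None): straight line of the TCP; rotation=None keeps the orientation; rate is the mean speed in m/s. With force_limit (N) it stops when the force on the tool has changed by that much, and returns True; else False.
- env.set_joints(angles): joint-space move.
- env.gripper_to(opening, grasp_force=None): opening from 0.0 (shut) to 1.0 (fully open); grasp_force is the grip in N (None keeps the last); returns when the fingers have stopped.
- env.dwell(seconds).
- env.inverse_kinematics(position, orientation): joint angles nearest the present ones, or None.
- env.read_state(): the state.
- env.grab_frame(name): name is "side" or "top" or "wrist"; returns a dict with "image" (400x640x3 uint8, blue, green, red), "fx", "fy", "cx", "cy" (pixels), "position" and "orientation" of the camera in the world. Camera axes: x right, y up, looking along -z (the intrinsics and any distortion apply to the point x, -y, -z); pixel columns grow to the right and rows downward; lengths in m; the calibration is good to about 2 mm. A picture is of the moment at which its call begins. There is no depth.
A pose or a line that the arm cannot do raises env.Unreachable and nothing moves.
- env.close_job(): hands the job in, once; it reports no verdict.
Trained networks look in a picture, given as the dict that the camera call returned (one of the last four; its "shot" number tells which), for a name from the list of things; names that differ only in an ending like _2 or _b are one class to them, and where a whole thing is asked for, a point or a joint stands for the part that bears it (a point fixed in the world has none). Each returns a list of dicts, best first, with "score" (0 to 1); they miss things now and then, are a little off and sometimes report something else, mostly with a low value. They report only what shows in the picture. A call takes as long as a camera call. They do not tell look-alikes from the thing itself.
- env.search_frame(picture, thing): "xyz" ([x, y, z] in m, in world coordinates, good to about 4 mm: the middle of the surface that is visible of it).
- env.trace(picture, thing): "mask" (400x640 bool, what is visible of it).
The state is a dict: "clock": time; "joint_positions": joint angles; "qvel": joint speeds; "joint_torque": joint torques, N m; "position": TCP position; "tool_rot": TCP orientation; "force": force on the tool from outside, world axes, zero at the start; "wrist_torque": the same for the moment, N m; "opening": opening from 0.0 (shut) to 1.0 (fully open).
Only numpy, scipy, OpenCV 4.12 (cv2) and the standard library are available. Lean on these libraries where they do the work, as an engineer would, in place of code of your own. Each camera call takes 0.05 s, during which the arm holds its last target. There are 200 camera calls.

## Working session

There is one attempt and no reset: what is moved stays moved. The work goes in short steps, each a Python script; the robot and the scene stay as the last script left them, time stands still between calls to the robot, and variables do not carry over. Pictures are saved under pics/ and viewed, about 8 in all and at most 12, crops included, and the job is handed in when it is done.

```bash
mkdir -p pics; ls; python3 - <<'E'
from workcell import env
import cv2
print(env.read_state())
for n in ["side","top"]:
    f=env.grab_frame(n); cv2.imwrite(f"pics/{n}0.png",f["image"])
    print(n,{k:v for k,v in f.items() if k!="image"})
    for t in ["centrifuge","lid_handle","lid_mark","index_tip","bottle_center","tray_top","tip_box","tube_rack","stick_beaker","orange_bottle","amber_bottle","jar","pipette"]:
        print(t,[(d["xyz"],round(d["score"],2)) for d in env.search_frame(f,t)])
E
```

```text
pics
{'clock': 0.0, 'joint_positions': array([-5.31371644e+01,  2.20905098e+01,  3.79257428e-01, -2.91003450e-02,
       -6.84134039e+01, -1.48159777e+01]), 'qvel': array([ 0.01960883, -0.02576105, -0.07890646,  0.03292488,  0.01427401,
        0.0196448 ]), 'joint_torque': array([-2.82590872e-04, -3.90666640e+01,  1.87402779e+01,  4.21996325e+00,
        1.10331882e-02, -1.72706127e-04]), 'position': array([ 0.23437834, -0.57872052,  0.22145843]), 'tool_rot': array([-8.98725724e+01,  5.74005652e-03,  2.20361286e+01]), 'force': array([-1.11312998, -0.14321858, -0.07988561]), 'wrist_torque': array([-0.01029358,  0.01838405, -0.04207013]), 'opening': 1.0033431842162335}
side {'fx': 428.8264440444278, 'fy': 428.8264440444278, 'cx': 318.49009499049356, 'cy': 208.929604123286, 'position': array([-0.14016224,  0.64894758,  1.27402717]), 'orientation': array([  39.04163422,    0.45903686, -136.3382157 ]), 'shot': 1}
centrifuge [([0.5555, 0.1711, 0.1377], 0.72), ([0.4699, 0.4561, 0.0545], 0.6)]
lid_handle [([0.5558, 0.1631, 0.1375], 0.68)]
lid_mark [([0.5598, 0.1637, 0.1379], 0.96), ([0.2908
[... 1058 characters left out ...]
.79)]
index_tip [([0.6215, 0.2639, 0.1796], 0.7), ([0.3899, -0.0442, 0.0528], 0.46)]
bottle_center [([0.5744, 0.1105, 0.2018], 0.81)]
tray_top [([0.4514, -0.4504, 0.0048], 0.85), ([0.5278, -0.2995, 0.0073], 0.7), ([0.3157, -0.3164, 0.005], 0.57)]
tip_box [([0.3893, -0.0431, 0.0541], 0.72)]
tube_rack [([0.5246, -0.301, 0.0064], 0.74), ([0.4955, 0.4358, 0.0633], 0.71)]
stick_beaker [([0.7581, -0.1531, 0.0553], 0.79), ([0.5794, 0.1049, 0.2008], 0.73), ([0.3042, 0.2629, 0.0204], 0.2)]
orange_bottle [([0.6435, -0.4507, 0.0877], 0.91)]
amber_bottle [([0.7269, -0.2541, 0.0805], 0.81)]
jar [([0.7006, -0.3401, 0.0896], 0.74)]
pipette [([0.3057, 0.2654, 0.0198], 0.77), ([0.5799, 0.1527, 0.137], 0.19)]
```

View pics/top0.png

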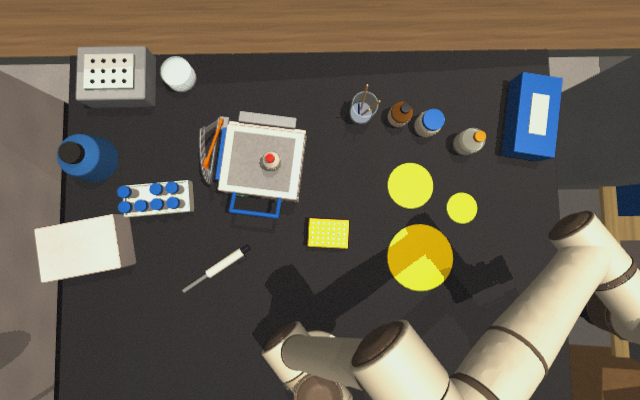

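View pics/side0.png

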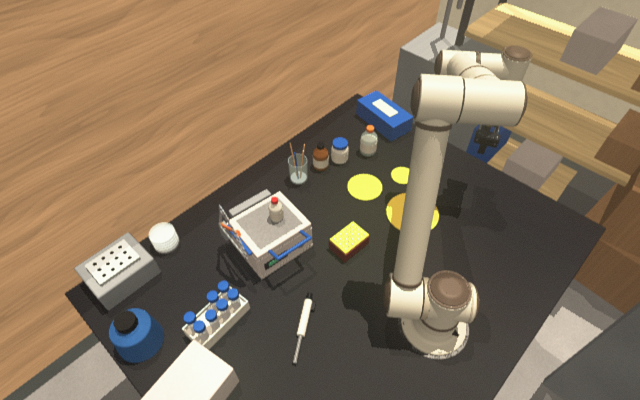

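Top view: lid and bottle at (262,160), blue handle bar from (229,211) to (280,216), orange index arm near (212,145). There are three trays: (462,208) about 30 px, (410,186) about 46 px and (420,258) about 66 px. At about 331 px/m these are roughly 93, 139 and 199 mm, so (410,186) is the middle one. I'll measure precisely and confirm in a crop.

```bash
cat > h.py <<'E'
import numpy as np, cv2
from scipy.spatial.transform import Rotation as Ro
from workcell import env
def rot(o): return Ro.from_euler('xyz',o,degrees=True).as_matrix()
def ray(f,p):
    u,v=p; d=rot(f["orientation"])@np.array([(u-f["cx"])/f["fx"],-(v-f["cy"])/f["fy"],-1.])
    return np.array(f["position"]),d/np.linalg.norm(d)
def atz(f,p,z):
    o,d=ray(f,p); return o+d*(z-o[2])/d[2]
def proj(f,P):
    c=rot(f["orientation"]).T@(np.array(P)-f["position"]); return np.array([f["cx"]+f["fx"]*c[0]/-c[2],f["cy"]+f["fy"]*c[1]/c[2]])
def tri(rays):
    A=sum(np.eye(3)-np.outer(d,d) for o,d in rays); b=sum((np.eye(3)-np.outer(d,d))@o for o,d in rays)
    return np.linalg.solve(A,b)
def hsv(f,lo,hi,win=None):
    m=cv2.inRange(cv2.cvtColor(f["image"],cv2.COLOR_BGR2HSV),lo,hi)
    if win is not None:
        k=np.zeros_like(m); x0,y0,x1,y1=win; k[y0:y1,x0:x1]=1; m=m*k
    return m
def blobs(m,amin=8):
    n,l,s,c=cv2.connectedComponentsWithStats(m); return [(s[i],c[i],l==i) for i in range(1,n) if s[i][4]>=amin]
E
python3 - <<'E'
from h import *
T=env.grab_frame("top"); S=env.grab_frame("side")
for n,f in(("top",T),("side",S)):
    m=hsv(f,(22,120,90),(35,255,255))
    for c in cv2.findContours(m,cv2.RETR_EXTERNAL,cv2.CHAIN_APPROX_NONE)[0]:
        if cv2.contourArea(c)>150:
            w=np.array([atz(f,p,.006)[:2] for p in c[:,0]],np.float32); (x,y),r=cv2.minEnclosingCircle(w)
            print(n,"yellow px",c[:,0].mean(0).round(),"centre",round(x,4),round(y,4),"d",round(2*r,4))
for n,f,w in(("top",T,(195,105,312,225)),("side",S,(210,190,320,275))):
    for col,lo,hi in(("orange",(5,150,120),(18,255,255)),("blue",(100,130,50),(125,255,255)),("red",(0,150,100),(4,255,255)),("red2",(172,150,100),(180,255,255))):
        for s,c,l in blobs(hsv(f,lo,hi,w)): print(n,col,s,c.round(1))
a=cv2.resize(T["image"][100:225,190:320],None,fx=4.5,fy=4.5,interpolation=2)[:560]
cv2.imwrite("pics/a.png",a)
b=cv2.resize(S["image"][180:275,210:330],None,fx=6,fy=6,interpolation=2);cv2.imwrite("pics/b.png",b)
E
```

```text
top yellow px [420. 257.] centre 0.3085 -0.3151 d 0.2006
top yellow px [328. 233.] centre 0.3853 -0.042 d 0.145
top yellow px [462. 208.] centre 0.4539 -0.4486 d 0.0966
top yellow px [410. 185.] centre 0.5248 -0.2947 d 0.1429
side yellow px [349. 237.] centre 0.4078 -0.0709 d 0.1458
side yellow px [396. 210.] centre 0.3403 -0.2983 d 0.1849
side yellow px [364. 187.] centre 0.5258 -0.2966 d 0.1481
side yellow px [400. 175.] centre 0.4532 -0.4505 d 0.1011
top orange [203 118  20  51 195] [212.2 145. ]
top blue [215 128  11  52 212] [219.9 153.5]
top blue [228 192  54  27 405] [253.6 209.2]
top red [266 154   8   9  58] [269.5 157.9]
side orange [222 224   9   6  20] [226.1 226.9]
side orange [236 230   5   6  14] [238.  232.5]
side blue [269 231  42  29 173] [291.3 247.1]
side blue [241 240  11  15  42] [246.4 248.5]
side red [271 197   7   7  34] [274.2 200.1]
```

View pics/a.png

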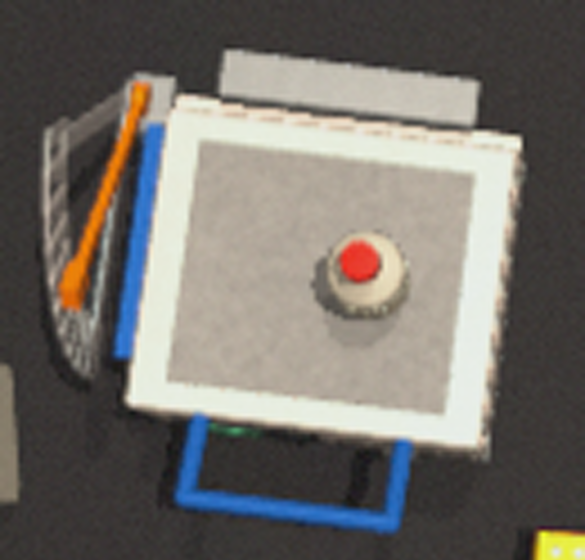

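View pics/b.png

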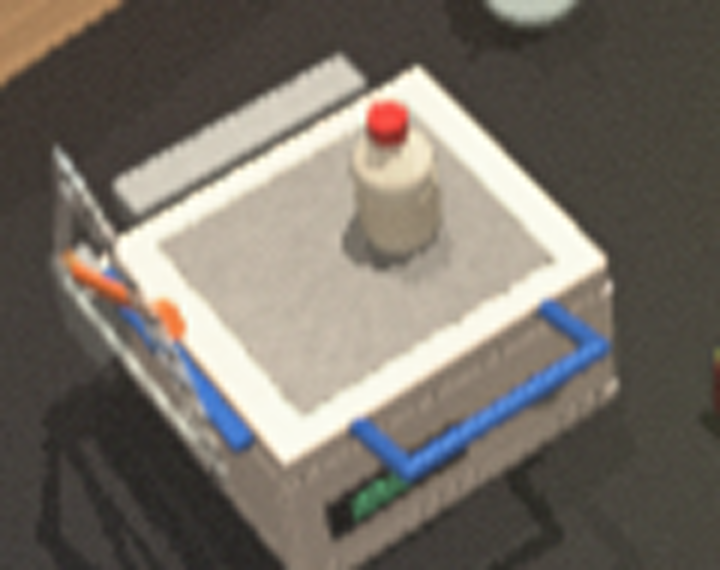

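Tray at (410,185), diameter about 0.143 m in both views, is the middle one of three (0.097, 0.143 and 0.20 m). Top crop: clear lid corners, handle ends at (183,497) and (395,524), orange head at (73,283), red cap at (358,262). The side crop agrees. Next I'll fit the centrifuge pose and index angle.

```bash
cat > fit.py <<'E'
from h import *
from scipy.optimize import least_squares
T=env.grab_frame("top"); S=env.grab_frame("side")
t=lambda x,y:((x+.5)/4.5+189.5,(y+.5)/4.5+99.5); s=lambda x,y:((x+.5)/6+209.5,(y+.5)/6+179.5)
# lid: x from hinge .09 to -.095?, corners in centrifuge frame (top z .136)
L=[(.09,.108),(.09,-.108),(-.095,-.108),(-.095,.108)]
obs=[(T,t(*p),(*c,.136)) for p,c in zip([(175,97),(522,138),(487,447),(128,405)],L)]
obs+=[(S,s(*p),(*c,.136)) for p,c in zip([(118,240),(418,67),(607,262),(290,462)],L)]
H=[(-.15,.056,.146),(-.15,-.056,.146)]
obs+=[(T,t(*p),c) for p,c in zip([(183,497),(395,524)],H)]+[(S,s(*p),c) for p,c in zip([(407,468),(600,347)],H)]
def W(q,c): a=q[2]; return np.array([q[0]+np.cos(a)*c[0]-np.sin(a)*c[1],q[1]+np.sin(a)*c[0]+np.cos(a)*c[1],c[2]])
g=lambda q:np.concatenate([proj(f,W(q,c))-p for f,p,c in obs])
r=least_squares(g,[.6,.15,-.1],loss='soft_l1')
q=r.x; print("pose",q.round(4),"yaw",np.degrees(q[2]).round(2)); print(g(q).reshape(-1,2).round(1).tolist())
inv=lambda P:(lambda d:np.array([np.cos(q[2])*d[0]+np.sin(q[2])*d[1],-np.sin(q[2])*d[0]+np.cos(q[2])*d[1],d[2]]))(np.array(P)-[q[0],q[1],0])
hd=[(T,t(73,283)),(S,s(170,320))]; pv=[(T,t(142,92)),(S,s(68,260))]
for n,o in(("head",hd),("pivot",pv)):
    P=inv(tri([ray(*x) for x in o])); print(n,P.round(4), "r",np.hypot(P[0]-.09,P[2]-.1235).round(4),"ang",np.arctan2(P[2]-.1235,.09-P[0]).round(4))
cap=tri([ray(T,t(358,262)),ray(S,s(387,108))]); print("cap",cap.round(4))
print("cap top@.231",atz(T,t(358,262),.231).round(4),atz(S,s(387,108),.231).round(4))
print("handle",W(q,(-.15,0,.146)).round(4),"hinge",W(q,(.09,0,.1235)).round(4))
np.save("q.npy",q)
E
python3 fit.py
python3 - <<'E'
from h import *
q=np.load("q.npy")
for yaw in range(0,360,45):
    print(yaw,env.inverse_kinematics([.57,.115,.185],[-90,0,yaw]))
E
```

```text
pose [ 0.593   0.1385 -0.1418] yaw -8.13
[[-0.4, 1.2], [0.3, 1.7], [-0.4, -0.4], [0.5, -0.8], [-2.9, -0.1], [-0.1, -1.3], [0.2, -1.4], [-1.5, -0.6], [3.8, 1.1], [-1.8, 0.3], [2.4, -0.5], [-1.1, 1.3]]
head [-0.0384  0.1297  0.2176] r 0.1592 ang 0.6325
pivot [0.0947 0.1286 0.1294] r 0.0075 ang 2.2433
cap [0.5807 0.1111 0.2392]
cap top@.231 [0.5824 0.1123 0.231 ] [0.5858 0.1065 0.231 ]
handle [0.4445 0.1597 0.146 ] hinge [0.6821 0.1258 0.1235]
0 [ 2.73574555e+01  1.95041020e+01 -9.05111025e+00 -2.54444375e-14
 -6.14447878e+01 -1.17357456e+02]
45 [ 2.73574555e+01  1.95041020e+01 -9.05111025e+00 -2.54444375e-14
 -6.14447878e+01 -7.23574555e+01]
90 [ 27.35745553  19.50410199  -9.05111025   0.         -61.44478776
 -27.35745553]
135 [ 2.73574555e+01  1.95041020e+01 -9.05111025e+00  2.54444375e-14
 -6.14447878e+01  1.76425445e+01]
180 [ 2.73574555e+01  1.95041020e+01 -9.05111025e+00  2.54444375e-14
 -6.14447878e+01  6.26425445e+01]
225 [ 2.73574555e+01  1.95041020e+01 -9.05111025e+00  2.54444375e-14
 -6.14447878e+01  1.07642544e+02]
270 [ 27.35745553  19.50410199  -9.05111025   0.         -61.44478776
 152.64254447]
315 [  27.35745553   19.50410199   -9.05111025    0.          -61.44478776
 -162.35745553]
```

```bash
sed -i 's/(.09,.108),(.09,-.108),(-.095,-.108),(-.095,.108)/(.085,.108),(.085,-.108),(-.1,-.108),(-.1,.108)/; s/\.056,/.062,/g' fit.py; python3 fit.py
python3 - <<'E'
from h import *
env.goto([.581,.111,.34],[-90,0,90])
f=env.grab_frame("wrist"); cv2.imwrite("pics/w1.png",f["image"])
print({k:v for k,v in f.items() if k!="image"})
print([(d["xyz"],d["score"]) for d in env.search_frame(f,"bottle_center")])
for lo,hi in(((0,140,80),(6,255,255)),((170,140,80),(180,255,255))):
    for s,c,l in blobs(hsv(f,lo,hi),30): print(s,c,atz(f,c,.231).round(4))
s=env.read_state(); print(s["clock"],s["position"],s["tool_rot"])
E
```

```text
pose [ 0.5959  0.1384 -0.1452] yaw -8.32
[[-0.5, 1.8], [0.2, 2.6], [-0.7, 0.5], [0.2, -0.2], [-2.6, 0.2], [0.3, -0.9], [0.5, -0.8], [-1.3, -0.1], [1.4, -0.3], [0.2, -0.5], [0.0, 0.0], [-0.3, -0.1]]
head [-0.0417  0.1292  0.2176] r 0.1618 ang 0.6204
pivot [0.0914 0.1286 0.1294] r 0.0061 ang 1.8022
cap [0.5807 0.1111 0.2392]
cap top@.231 [0.5824 0.1123 0.231 ] [0.5858 0.1065 0.231 ]
handle [0.4474 0.1601 0.146 ] hinge [0.6849 0.1254 0.1235]
{'fx': 355.1606617071019, 'fy': 355.1606617071019, 'cx': 314.30659203884653, 'cy': 199.14611641773092, 'position': array([0.58155725, 0.04335576, 0.50184708]), 'orientation': array([-1.40904025e+01, -7.42468360e-03,  1.79945946e+02]), 'shot': 9}
[([0.5803, 0.1016, 0.2008], 0.84)]
[299 182  27  29 614] [312.35993485 196.15960912] [0.5831 0.1089 0.231 ]
[435   0  14  86 190] [441.87894737  41.66315789] [ 0.4912 -0.0035  0.231 ]
4.55 [0.58110442 0.11029393 0.33989046] [-8.99882468e+01  9.46410679e-03  8.99347489e+01]
```

View pics/w1.png

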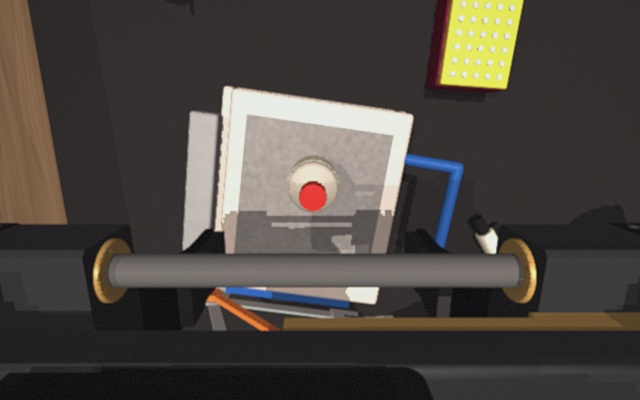

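Wrist picture: cap at (312,196), so the bottle axis is near (0.5835, 0.1095), consistent with the other views. Taking the bottle now.

```bash
python3 - <<'E'
from h import *
R=[-90,0,90]; x,y=.5835,.1097
env.goto([x,y,.30],R)
print("hit",env.move_straight([x,y,.170],rate=.1,force_limit=6))
s=env.read_state(); print(s["clock"],s["position"],s["force"])
env.gripper_to(0.3,grasp_force=20); s=env.read_state(); print("open",s["opening"],s["opening"]*87,s["force"],s["clock"])
if s["opening"]>.4:
    env.move_straight([x,y,.19],rate=.05); env.move_straight([x,y,.34],rate=.2); s=env.read_state(); print(s["opening"],s["force"],s["clock"])
    f=env.grab_frame("wrist"); cv2.imwrite("pics/w2.png",f["image"])
E
```

```text
hit False
6.2833 [0.58392732 0.10986294 0.17073034] [ 0.25187599 -0.11877619  0.16325257]
open 0.5246416472771127 45.643823313108804 [-0.30538577 -0.21157108  0.3774036 ] 7.0583
0.5222178486311637 [ 0.44957227  0.56893984 -2.13698436] 8.5083
```

View pics/w2.png

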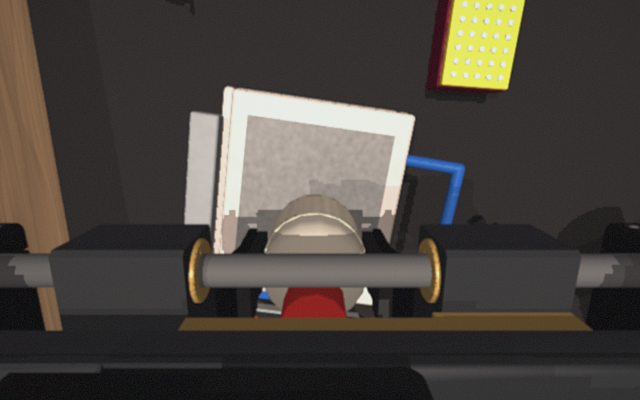

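Bottle is held upright between the pads (45.6 mm wide, about 2.1 N). Now to the middle tray.

```bash
python3 - <<'E'
from h import *
R=[-90,0,90]; x,y=.525,-.2952
env.goto([x,y,.22],R)
T=env.grab_frame("top"); 
env.move_straight([x,y,.055],rate=.12)
print("hit",env.move_straight([x,y,.036],rate=.02,force_limit=3))
s=env.read_state(); print(s["clock"],s["position"],s["force"],s["opening"])
if s["position"][2]<.046:
    env.gripper_to(0.75); env.dwell(.2); s=env.read_state(); print(s["opening"],s["position"],s["force"])
    env.move_straight([x,y,.06],rate=.06); env.move_straight([x,y,.24],rate=.2)
    env.goto([.46,.0,.34],R)
    T=env.grab_frame("top");S=env.grab_frame("side")
    a=cv2.resize(T["image"][130:310,350:510],None,fx=3,fy=3,interpolation=2);b=cv2.resize(S["image"][130:235,300:450],None,fx=3,fy=3,interpolation=2)
    b=cv2.copyMakeBorder(b,0,a.shape[0]-b.shape[0],0,0,0)[:, :320]
    cv2.imwrite("pics/c.png",np.hstack([a,b]))
    for n,f in(("t",T),("s",S)):
        for lo,hi in(((0,140,80),(5,255,255)),((172,140,80),(180,255,255))):
            for q,c,l in blobs(hsv(f,lo,hi,(340,140,440,230)),6): print(n,q,atz(f,c,.1).round(4))
print(env.read_state()["clock"])
E
```

```text
hit True
12.4333 [ 0.52478419 -0.29514208  0.03989425] [-0.80464229  0.36470916  4.52798294] 0.5203044176769616
0.748249287168308 [ 0.52388281 -0.29483668  0.03895736] [-0.15953194 -0.5648303   0.44280768]
t [413 179   8   8  46] [ 0.525  -0.2907  0.1   ]
t [341 219   7   1   7] [ 0.426  -0.0831  0.1   ]
s [363 168   6   6  30] [ 0.524  -0.2931  0.1   ]
16.1667
```

View pics/c.png

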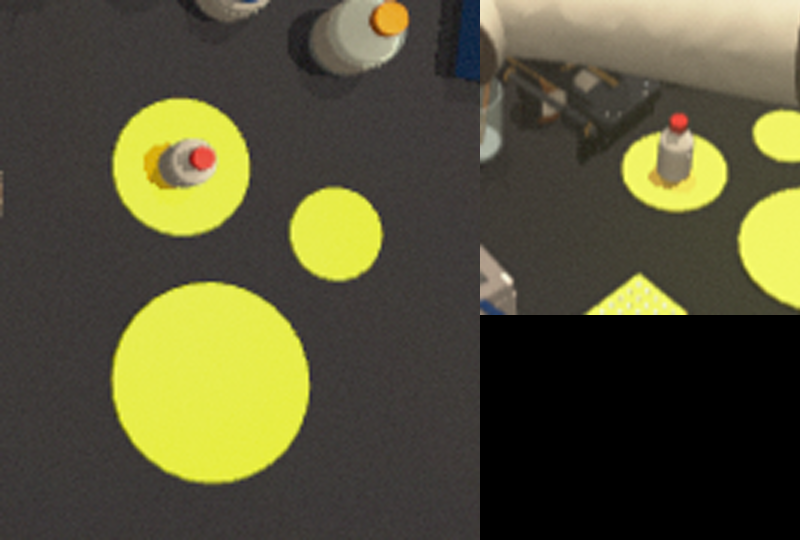

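Crop: the bottle stands upright on the middle tray (the 140 mm one) at crop (185,165), with its base about 4 mm from the centre; the side view agrees. Next the handle: check a tilted grasp along the whole arc.

```bash
cat >> h.py <<'E'
q=np.load("q.npy"); Z=Ro.from_euler('z',q[2])
def W(c): return Z.apply(c)+[q[0],q[1],0]
def pose(th,a,back=0.,flip=0):
    """TCP pose holding the bar with lid at th; grip tilted forward by a at th=0"""
    M=Z*Ro.from_euler('y',th-a)*Ro.from_euler('z',90,degrees=True)*Ro.from_euler('x',-90,degrees=True)*Ro.from_euler('y',180*flip,degrees=True)
    b=np.array([.09,0,.1235])+Ro.from_euler('y',th).apply([-.24,0,.0225])
    return W(b)+(.019-back)*M.as_matrix()[:,1], M.as_euler('xyz',degrees=True)
E
python3 - <<'E'
from h import *
for a in(0.2,.4,.6):
  for fl in(0,1):
    print("a",a,fl)
    for th,bk in((0,.09),(0,0),(.3,0),(.62,0),(.75,0)):
        p,o=pose(th,a,bk,fl); j=env.inverse_kinematics(p,o); print(th,p.round(3),o.round(1),None if j is None else np.round(j,1))
E
```

```text
a 0.2 0
0 [0.433 0.162 0.216] [-101.5    0.    81.7] [ 47.    1.2 -33.1  12.3 -49.8 -62.8]
0 [0.451 0.16  0.127] [-101.5    0.    81.7] [ 44.4   9.  -40.3  16.1 -34.8 -65.5]
0.3 [0.463 0.158 0.197] [-84.3   0.   81.7] [ 35.3  12.8 -15.4  -4.3 -66.1 -41.7]
0.62 [0.497 0.153 0.264] [-65.9   0.   81.7] [ 26.4  22.4   8.4 -13.5 -95.9 -33.8]
0.75 [0.516 0.15  0.287] [-58.5   0.   81.7] [  23.5   27.5   18.3  -16.8 -107.6  -33.1]
a 0.2 1
0 [0.433 0.162 0.216] [-78.5   0.  -98.3] [ 47.    1.2 -33.1  12.3 -49.8 117.2]
0 [0.451 0.16  0.127] [-78.5   0.  -98.3] [ 44.4   9.  -40.3  16.1 -34.8 114.5]
0.3 [0.463 0.158 0.197] [-95.7  -0.  -98.3] [ 35.3  12.8 -15.4  -4.3 -66.1 138.3]
0.62 [0.497 0.153 0.264] [-114.1    0.   -98.3] [ 26.4  22.4   8.4 -13.5 -95.9 146.2]
0.75 [0.516 0.15  0.287] [-121.5    0.   -98.3] [  23.5   27.5   18.3  -16.8 -107.6  146.9]
a 0.4 0
0 [0.42  0.164 0.211] [-112.9   -0.    81.7] [ 53.4  -3.9 -47.8  32.6 -39.5 -86.1]
0 [0.455 0.159 0.128] [-112.9   -0.    81.7] [  41.6    5.7  -56.5   55.1  -21.3 -100.7]
0.3 [0.466 0.157 0.197] [-95.7   0.   81.7] [ 40.3   7.7 -25.5  
[... 614 characters left out ...]
0 [0.408 0.166 0.205] [-124.4    0.    81.7] None
0 [0.458 0.159 0.13 ] [-124.4    0.    81.7] None
0.3 [0.47  0.157 0.198] [-107.2   -0.    81.7] [ 45.    3.4 -37.8  21.5 -40.3 -68.7]
0.62 [0.504 0.152 0.262] [-88.9   0.   81.7] [ 34.   11.4  -8.5  -0.8 -71.  -42. ]
0.75 [0.524 0.149 0.285] [-81.4   0.   81.7] [ 29.8  16.3   2.5  -5.3 -83.  -37.1]
a 0.6 1
0 [0.408 0.166 0.205] [-55.6   0.  -98.3] None
0 [0.458 0.159 0.13 ] [-55.6   0.  -98.3] None
0.3 [0.47  0.157 0.198] [-72.8   0.  -98.3] [ 45.    3.4 -37.8  21.5 -40.3 111.3]
0.62 [0.504 0.152 0.262] [-91.1   0.  -98.3] [ 34.   11.4  -8.5  -0.8 -71.  138. ]
0.75 [0.524 0.149 0.285] [-98.6   0.  -98.3] [ 29.8  16.3   2.5  -5.3 -83.  142.9]
```

```bash
python3 - <<'E'
from h import *
a=.2
p,o=pose(0,a,.1); env.goto(p,o); env.gripper_to(.45)
p,o=pose(0,a); print("hit",env.move_straight(p,rate=.1,force_limit=8))
s=env.read_state(); print(s["clock"],s["position"]-p,s["force"])
env.gripper_to(0.,grasp_force=35); s=env.read_state(); print("mm",s["opening"]*87,s["force"],s["clock"])
if 8<s["opening"]*87<16:
    for th in np.arange(.07,.571,.0714):
        p,o=pose(th,a); env.move_straight(p,o,rate=.08); s=env.read_state(); print(th.round(3),s["force"].round(1),(s["opening"]*87).round(1))
    print(s["clock"],s["position"]-p)
    T=env.grab_frame("top");S=env.grab_frame("side");V=env.grab_frame("wrist")
    np.savez("lift.npz",T=T["image"],S=S["image"])
    A=cv2.resize(T["image"][100:225,190:320],None,fx=4,fy=4,interpolation=2);B=cv2.resize(S["image"][180:280,210:310],None,fx=4,fy=4,interpolation=2)
    cv2.imwrite("pics/d.png",np.hstack([A[:400,:400],B])); cv2.imwrite("pics/w3.png",V["image"])
    for n,f in(("t",T),("s",S)):
        for t in("lid_mark","index_tip"): print(n,t,[(d["xyz"],d["score"]) for d in env.search_frame(f,t)])
E
```

```text
hit False
18.9 [0.00032091 0.00032851 0.00053407] [ 0.37403029  0.75303787 -0.26449445]
mm 10.525958090297271 [-11.26805089   4.92372356   5.41308377] 19.5167Traceback (most recent call last):
  File "<stdin>", line 9, in <module>
AttributeError: 'float' object has no attribute 'round'
```

```bash
python3 - <<'E'
from h import *
s=env.read_state(); p,o=pose(.07,.2); print(s["clock"],s["position"]-p,s["tool_rot"]-o,s["force"],s["wrist_torque"],s["opening"]*87)
# relieve the radial strain: try 2 mm towards the robot (radially outward)
u=Z.apply([-1,0,0])
for k in(.002,.004):
    env.move_straight(p+k*u,o,rate=.03); s=env.read_state(); print(k,s["clock"],s["position"]-p,s["force"],s["wrist_torque"])
E
```

```text
19.875 [-0.00187082  0.00015209 -0.00104004] [ 0.22579478 -0.01805287 -0.13921514] [-7.91678316  5.76614442 -1.0550436 ] [1.77539649 2.69721574 0.16166651] 10.846847152784319
0.002 20.125 [-0.00181266  0.00025681 -0.00020955] [ 2.18437014 -0.48393896 -2.75181869] [-0.03641982 -0.22410095  0.02093522]
0.004 20.375 [-0.00166663  0.0003721   0.00079536] [13.03746953 -5.48214343 -4.66681962] [-1.64991213 -2.75790533 -0.18417115]
```

A 2 mm outward shift zeroes the strain, so I'll correct the pose by that and continue the lift.

```bash
python3 - <<'E'
import h; from h import *
np.save("q.npy",[*(q[:2]+.002*Z.apply([-1,0,0])[:2]),q[2]])
E
python3 - <<'E'
from h import *
a=.2
for th in np.arange(.07,.571,.0714):
    p,o=pose(th,a); env.move_straight(p,o,rate=.08); s=env.read_state(); print(round(th,3),s["force"].round(1),round(s["opening"]*87,1))
    if np.linalg.norm(s["force"])>30: break
print(s["clock"],s["position"]-p,s["wrist_torque"])
T=env.grab_frame("top");S=env.grab_frame("side");V=env.grab_frame("wrist")
A=cv2.resize(T["image"][100:225,190:320],None,fx=4,fy=4,interpolation=2);B=cv2.resize(S["image"][180:280,210:310],None,fx=4,fy=4,interpolation=2)
cv2.imwrite("pics/d.png",np.hstack([A[:400,:400],B])); cv2.imwrite("pics/w3.png",V["image"])
for n,f in(("t",T),("s",S)):
    for t in("lid_mark","index_tip"): print(n,t,[(d["xyz"],d["score"]) for d in env.search_frame(f,t)])
E
```

```text
0.07 [ 4.  -0.8 -2.9] 10.6
0.141 [ 3.5 -0.7 -3.8] 10.8
0.213 [ 2.9 -0.2 -3.2] 10.6
0.284 [ 3.6  0.6 -4. ] 11.1
0.356 [ 2.1  0.3 -3.8] 11.1
0.427 [ 2.3  0.6 -4.3] 10.7
0.498 [ 1.7  0.8 -3.5] 11.0
0.57 [ 1.4 -0.  -4.2] 10.8
23.1333 [-0.0004401   0.00020346 -0.00076508] [ 0.01687448 -1.33571838 -0.16072816]
t lid_mark [([0.5749, 0.0872, 0.2021], 0.57)]
t index_tip [([0.3254, 0.223, 0.0204], 0.39)]
s lid_mark []
s index_tip [([0.3711, -0.0254, 0.0598], 0.56), ([0.5546, -0.2618, 0.0073], 0.53)]
```

View pics/d.png

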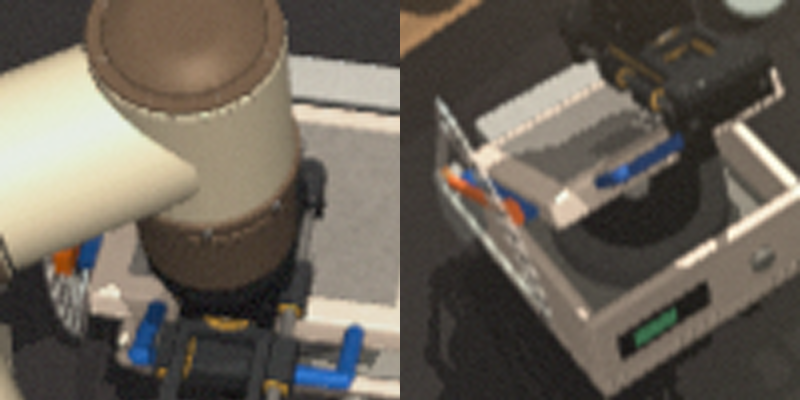

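Side crop at lid about 0.57: blue pointer around (470–540,180–215), partly behind the orange arm, head at (510,208). The arm blocks the top view. I'll enlarge the side view and check the wrist view.

```bash
python3 - <<'E'
import cv2,numpy as np
d=cv2.imread("pics/d.png")[80:260,420:580]; d=cv2.resize(d,None,fx=2.5,fy=2.5,interpolation=2)
w=cv2.resize(cv2.imread("pics/w3.png"),(400,250),interpolation=3); o=np.zeros((450,800,3),np.uint8); o[:450,:400]=d; o[:250,400:]=w
cv2.imwrite("pics/e.png",o)
E
```

```text
(no output)
```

View pics/e.png

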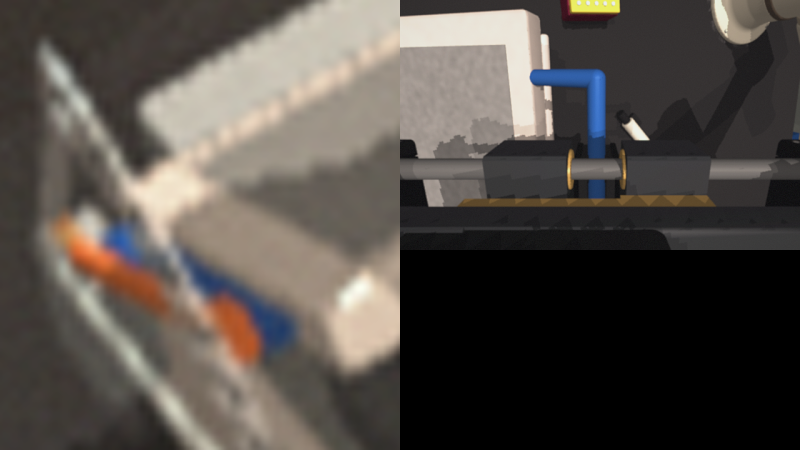

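Left: orange head at e(235,330), front end of the blue pointer at e(290,335). The wrist view cannot see that side. Side view is nearly perpendicular to the tip's motion, so I'll calibrate the pointer's front end from the shut pictures (angle 0) and compare both angles in the same camera.

```bash
cat > cmp.py <<'E'
from h import *
from scipy.optimize import least_squares
T=env.grab_frame("top"); S=env.grab_frame("side")
t=lambda x,y:((x+.5)/4.5+189.5,(y+.5)/4.5+99.5); s=lambda x,y:((x+.5)/6+209.5,(y+.5)/6+179.5)
loc=lambda P:Z.inv().apply(np.array(P)-[q[0],q[1],0])-[.09,0,.1235]
pe=loc(tri([ray(T,t(123,357)),ray(S,s(240,437))])); hd=loc(tri([ray(T,t(73,283)),ray(S,s(170,320))]))
print("pointer end shut",pe.round(4),"head",hd.round(4),"ang",np.arctan2(hd[2],-hd[0]).round(4))
pt=lambda th,v:W(Ro.from_euler('y',th).apply(v)+[.09,0,.1235])
print("head px",np.array(s(170,320)).round(1))
for y in(.12,.125,.129,.132):
    r=least_squares(lambda z:proj(S,pt(z[0],[-z[1],y,0]))-s(170,320),[.6,.16]); 
    r2=least_squares(lambda z:proj(T,pt(z[0],[-.16,z[1],0]))-t(73,283),[.6,.13]); print("S-only head y",y,r.x.round(4),"| T-only with r=.16: th,y",r2.x.round(4))
print("px/rad",(proj(S,pt(.63,[-.16,.129,0]))-proj(S,pt(.62,[-.16,.129,0])))*100)
for th in(0,.55,.567,.58,.6,.63): print("pointer end px at",th,proj(S,pt(th,pe)).round(2))
b=hsv(S,(100,110,40),(125,255,255),(225,215,252,245)); o=hsv(S,(3,120,80),(18,255,255),(218,215,252,245))
np.set_printoptions(linewidth=200)
for r in range(220,242): print(r,"".join("B" if b[r,c] else "O" if o[r,c] else "." for c in range(218,252)))
E
python3 cmp.py
```

```text
pointer end shut [-0.1599  0.1164  0.0097] head [-0.1297  0.1292  0.0941] ang 0.6276
head px [237.9 232.9]
S-only head y 0.12 [0.5307 0.1287] | T-only with r=.16: th,y [0.6418 0.1309]
S-only head y 0.125 [0.5951 0.1509] | T-only with r=.16: th,y [0.6418 0.1309]
S-only head y 0.129 [0.6344 0.169 ] | T-only with r=.16: th,y [0.6418 0.1309]
S-only head y 0.132 [0.6587 0.1828] | T-only with r=.16: th,y [0.6418 0.1309]
px/rad [-22.66289198 -44.61415392]
pointer end px at 0 [249.65 252.43]
pointer end px at 0.55 [241.06 231.42]
pointer end px at 0.567 [240.68 230.67]
pointer end px at 0.58 [240.39 230.08]
pointer end px at 0.6 [239.93 229.19]
pointer end px at 0.63 [239.22 227.83]
220 ..................................
221 ..................................
222 ...O..............................
223 ...OO...BB........................
224 ....OO..BB........................
225 ....OOOO..B.......................
226 ....OOOOO.........................
227 ......OOOOOO....BB................
228 ........OOOOO....BB...............
229 .........OOOO........B............
230 ...........OOO....OOO.B...........
231 .............O....OOOO.BB.........
232 ..................OOOO.BBB........
233 ...................OOOO.BB........
234 ....................OOO.B.........
235 ....................OOO...........
236 ..................................
237 ..................................
238 ..................................
239 ..................................
240 ..................................
241 ..................................
```

```bash
python3 - <<'E'
from h import *
S=env.grab_frame("side")
pt=lambda th,v:proj(S,W(Ro.from_euler('y',th).apply(v)+[.09,0,.1235])).round(1)
s0=cv2.imread("pics/side0.png"); im=S["image"]
for n,v in(("bar L end",[-.24,.062,.0225]),("bar R end",[-.24,-.062,.0225]),("lid FL top",[-.19,.108,.0125]),("lid FL bot",[-.19,.108,-.0125]),("lid BL top",[.005-.01,.108,.0125]),("ptr.16 y.1164",[-.16,.1164,0]),("ptr .16 y.1164 z.01",[-.16,.1164,.0097])):
    print(n,"shut",pt(0,v),".5",pt(.5,v),".567",pt(.567,v))
print("idx .6",pt(.6,[-.16,.129,0]),".63",pt(.63,[-.16,.129,0]),pt(.63,[0,.129,0]))
a=cv2.resize(s0[215:275,215:275],None,fx=6.6,fy=6.6,interpolation=0);b=cv2.resize(im[205:265,215:275],None,fx=6.6,fy=6.6,interpolation=0)
cv2.imwrite("pics/g.png",np.hstack([a,b]))
s=env.read_state(); print(s["clock"],s["position"],pose(.567,.2)[0],s["force"])
E
```

```text
bar L end shut [277.8 258. ] .5 [266.9 228.3] .567 [264.7 223.6]
bar R end shut [309.6 237.7] .5 [300.8 208.1] .567 [298.8 203.4]
lid FL top shut [256.9 256.9] .5 [248.1 234.2] .567 [246.3 230.7]
lid FL bot shut [257.9 261.1] .5 [251.2 241. ] .567 [249.7 237.6]
lid BL top shut [226.9 220.2] .5 [225.9 218.8] .567 [225.7 218.7]
ptr.16 y.1164 shut [250.1 254.1] .5 [243.3 236.2] .567 [242.  233.3]
ptr .16 y.1164 z.01 shut [249.7 252.4] .5 [242.1 233.6] .567 [240.7 230.7]
idx .6 [237.7 234. ] .63 [237.  232.6] [221.4 224.6]
23.6333 [0.48821759 0.15431377 0.25410839] [0.48782457 0.15421504 0.2536493 ] [ 2.67898711  1.35821134 -5.15877003]
```

View pics/g.png

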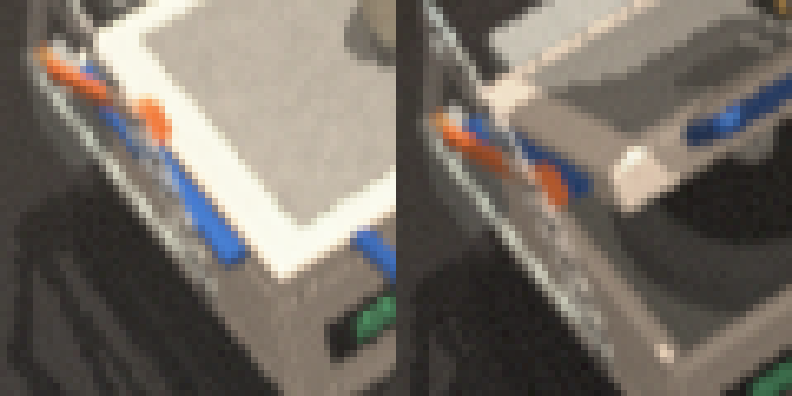

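Right half: pointer end mid at about (242.8,233.0) px, model at 0.567 gives (242.0,233.3), so the camera bias along the motion is about 0. The head at (238.1,232.8) gives an index angle of about 0.617 from the side and 0.628 by triangulation. Lifting to 0.622 and checking there.

```bash
python3 - <<'E'
from h import *
from scipy.optimize import minimize_scalar
p,o=pose(.622,.2); env.move_straight(p,o,rate=.04); env.dwell(.3)
s=env.read_state(); print(s["clock"],s["position"]-p,s["force"],s["opening"]*87)
P=s["position"]-.019*rot(s["tool_rot"])[:,1]; l=Z.inv().apply(P-[q[0],q[1],0])-[.09,0,.1235]; print("lid angle from bar",np.arctan2(l[2],-l[0])-np.arctan2(.0225,.24),"r",np.hypot(l[0],l[2]))
S=env.grab_frame("side");T=env.grab_frame("top")
pt=lambda th,v:proj(S,W(Ro.from_euler('y',th).apply(v)+[.09,0,.1235])).round(1)
print("ptr z0",pt(.622,[-.16,.1164,0]),"idx",pt(.622,[-.16,.129,0]),"hinge ends",pt(0,[0,.1164,0]),pt(0,[0,.129,0]))
a=cv2.resize(S["image"][212:247,212:257],None,fx=9,fy=9,interpolation=2);b=cv2.resize(T["image"][140:175,190:235],None,fx=8.8,fy=9,interpolation=2)
cv2.imwrite("pics/k.png",np.hstack([a,b[:a.shape[0]]]))
E
```

```text
24.3917 [-1.73325302e-05  1.55228348e-04 -1.37433432e-04] [ 3.48652266  1.18230137 -5.82128216] 11.06972844923045
lid angle from bar 0.6214498652676071 r 0.24100164725279688
ptr z0 [240.8 230.9] idx [237.2 233. ] hinge ends [224.6 222.8] [221.4 224.6]
```

View pics/k.png

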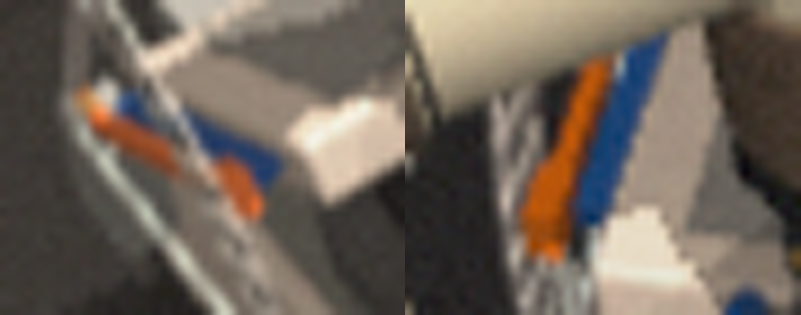

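Side: head centre about (237.9,232.3), model index at 0.622 (237.2,233.0); pointer end about (242.2,230.8), model (240.8,230.9). In the top view the two strips run parallel. With the handle-based bias correction, the estimates are 0.614 to 0.638, averaging about 0.625, and the lid is at 0.621, within measurement error. Final check at rest, then hand in.

```bash
python3 - <<'E'
from h import *
env.dwell(.5); S=env.grab_frame("side")
for lo,hi in(((0,140,80),(5,255,255)),):
    for b,c,l in blobs(hsv(S,lo,hi,(340,140,440,230)),6): print("bottle cap",atz(S,c,.1).round(4))
for t in("tip_box","orange_bottle","jar","stick_beaker"): print(t,[np.round(d["xyz"],3) for d in env.search_frame(S,t)][:1])
s=env.read_state(); print(s["clock"],s["position"]-pose(.622,.2)[0],np.abs(s["qvel"]).max(),s["force"],s["opening"]*87)
env.close_job()
E
```

```text
tip_box [array([ 0.374, -0.029,  0.06 ])]
orange_bottle []
jar []
stick_beaker [array([ 0.728, -0.128,  0.039])]
25.2417 [ 8.01068150e-05  1.26179134e-04 -2.06570261e-05] 0.10502959040695144 [ 3.32211277  3.52095233 -5.06254548] 10.946808800028165
the job is handed in; nothing more can be done
```

The bottle is on the middle-sized yellow tray and the lid is held up level with the index arm. I handed the job in at 25.2 s, with no verdict reported.

- **Bottle:** I took it off the shut lid and set it upright on the middle tray (about 143 mm measured). Just after release, the top and side views put it at about (0.525, −0.292), some 3–4 mm from the tray's centre.
- **Lid:** I gripped the handle and shifted the grip 2 mm to take out a strain of about 11 N. The lid swung up with about 4–7 N on the tool. At hand-in the arm was at rest on its target and still gripping the bar, with the lid at 0.621 rad by the arm's own position.
- **Alignment:** this is the least certain part. My estimates of the index angle ran from 0.614 to 0.642 rad (side view alone, both views together, top view alone), about 0.625 on average. The pointer should be lined up to within about 0.02 rad, or 1°. The trained network was no help for the two marks once the lid was up, so I measured them from pixels.
- **Last checks that failed:** in the final side picture my check did not find the bottle's cap, and the networks missed the orange bottle and the jar. I did not look at that picture, so I don't know why. The bottle's final position rests on the earlier pictures.
- **Other things on the bench:** in that picture the tip box was within about 4 mm of its first reading. The beaker's reading was up to 35 mm off; I did not check it further. No move met unexpected force, and the arm was not planned to pass near either.

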